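# Bonnet rail depth check: square the rail, gauge the socket, show the tip

### The arm

A 6-joint arm with a two-finger parallel gripper is mounted at the origin on the work surface. World frame = base frame: x ahead of the robot, y to its left, z up, the work surface at z = 0. Lengths are in m, angles in rad, forces in N, time in s.
With the tool pointing down it reaches from about 0.3 to 0.775 m from the base axis. Payload 14.6 kg.
Tool frame: the origin (TCP) lies between the finger pads; the fingertips stand 19 mm ahead of it and the grasp point (between the pads) is the TCP; z points along the fingers, y is the direction in which the jaws open and shut (so a half turn about z gives the same grasp; the last joint's range is limited). The gripper opens to 94 mm and grips with 3 to 60 N. Pads are 16 mm wide; open, the fingers measure 119 mm over their backs; the gripper's body (75 mm by 177 mm) begins 78 mm behind the grasp point.
Start: joints at [-1.277, 0.3, 1.521, -0, 1.321, -0.067], TCP at [0.194, -0.515, 0.224] pointing down, gripper open.
Joint ranges: [-3.03, 3.03], [-0.79, 2.21], [0.23, 2.52], [-1.04, 4.18], [0, 3.07], [-2.55, 2.55]. Speed limits (rad/s): [2.22, 2.22, 2.57, 3.14, 3.14, 3.14].

### API

Orientations are given as [roll, pitch, yaw] about the fixed x, y, z axes, in that order (R = Rz(yaw) Ry(pitch) Rx(roll)).
In Python, from station import telemetry, vision, ctrl gives the robot as it stands. The module is installed in compiled form; this text tells all that it offers.
- The arm moves only by the shell command python3 -m creep 'ROWS' [FORCE]. ROWS is JSON, a list of rows, each a list of 3 entries, a list of its own where there are three numbers: the shift along the tool's x, y, z in units of 50 mm (1.0 is 50 mm), then the turn about the tool's z in units of 8 degrees (1.0 is 8 degrees), then the opening, from 0 (shut) to 1 (fully open). In form: [[[tx, ty, tz], twist, gripper], ...]. A call has 1 to 12 rows; each row is the pose to reach, as a shift and turn from the pose commanded when the call began, along the tool's axes at that moment; what a row does not reach only later rows make up. A row lasts 1/10 s, in which the tool goes at most 50 mm and 8.59 degrees, less where a joint would pass 70% of its speed; a pose out of reach is approached as far as the arm can. A call with a gripper value outside its range is refused whole. The fingers move at their own pace and stop on an object; FORCE is the grip in N (left out, the last holds). Time passes only in rows, so rows that repeat a pose let the fingers close. It gives the time, the measured TCP pose, the force and the opening at its end, in the units of the state.
- telemetry.get_obs(): the state, without advancing time (a new reading comes with each control period).
- vision.camera(name): name is "scene" or "top" or "wrist"; returns a dict with "img" (384x512x3 uint8, red, green, blue), "depth" (384x512 float32, m along the optical axis (not along the pixel's ray), 0 where there is no reading), "vertical_fov" (degrees; the focal length in pixels is half the picture's height over the tangent of half this angle, whatever the lens; pixels are square), "cx", "cy" (the principal point, pixels), "extrinsics" (4x4, takes a point from camera to world coordinates); the wrist camera has in their place "hand_eye" (4x4, takes a point from camera to tool coordinates, whose origin is the TCP and whose axes are the flange's). Camera axes: x right, y down, z forward; pixel columns grow to the right and rows downward; lengths in m; the calibration is good to about 2 mm. The wrist camera is an equidistant fisheye: a pixel r from the principal point sees the ray r / f radians off the axis. A picture is of the moment at which its call begins: read the wrist's pose just before it.
- ctrl.hand_in(): hands the job in, once; it reports no verdict.
The state is a dict: "time_s": time; "qpos": joint angles; "joint_vel": joint speeds; "tau": joint torques, N m; "ee_pos": TCP position; "eef_rot": TCP orientation; "force": force on the tool from outside, world axes, zero at the start; "moment": the same for the moment, N m; "grip_width": finger opening in m.
Only numpy, scipy, OpenCV 4.12 (cv2) and the standard library are available. Lean on these libraries where they do the work, as an engineer would, in place of code of your own. Each camera call takes 0.05 s, during which the arm holds its last target.

### The job

Push the blue bonnet-rail piece square and flush into the fence corner of the jig, then take the orange-handled gauge rod and slide it through the brass guide tube until its collar stops against the tube's mouth. Draw the rod right out again and show its red tip for reading: hold the rod level and still with the tip over the middle of the white reading tile, about 12 cm above it, and finish while still holding it there. Leave the rail seated, and do not disturb the yellow-handled gauge or the other things on the bench.

Things in the scene. Friction and masses are not known exactly. Their poses are not given: they have to be found in the camera images.
- jig: Fixed base plate, two grey fences, brass tube; place and yaw vary. Origin on the bench. Plate 10 mm thick, x -120 to 90, y -90 to 110 mm, open on its -x and +y sides. Far fence: inner face x = 75, top 55 mm above the bench. Tube fence: inner face y = -75, outer y = -90, x -120 to 75, top at 70 mm
- jig_corner (a point): Inner corner of the two fences on top of the base plate (jig x = 75, y = -75, z = 10 mm), where the rail's corner belongs. Axes as the jig
- tube_mouth (a point): Centre of the guide tube's flared mouth (jig x = 20, y = -115, z = 50 mm). Axes as the jig: the rod goes in along +y. Bore 14 mm, 40 mm long, ending flush with the tube fence's inner face. The mouth is 40 mm across outside, 24 inside, narrowing to the bore over 10 mm. Only bare bench lies below and before the mouth
- rail: Blue box-shaped rail piece, 110 (x) by 80 (y) by 70 mm high, about 0.6 kg, loose on the jig plate, 10 to 50 mm short of each fence and a little askew, axes roughly as the jig's. Its -y face has a blind socket 20 mm square, 60 deep, centred 40 mm up: in line with the tube when seated (+x face on the far fence, -y face on the tube fence). Origin: centre of the underside
- rail_corner (a point): Lower corner of the rail (rail x = 55, y = -40, z = 0 mm) that belongs at jig_corner
- gauge: Orange-handled gauge rod, about 0.12 kg, lying level, axis 55 mm above the bench, tip away from the robot. Origin: middle of the handle on the axis; x points to the tip. Handle 20 mm square, x -45 to 45 mm; collar 34 mm across, x 45 to 55; shaft 10 mm across, x 55 to 135, its last 8 mm tapering to 6 mm, red end
- gauge_collar (a point): Centre of the collar's front face, on the rod's axis (gauge x = 55 mm); it stops on the tube's mouth. The shaft then reaches 40 mm into the rail
- gauge_tip (a point): Centre of the red tip's end, on the rod's axis (gauge x = 135 mm)
- spare: The other gauge, yellow handle, white tip, shaft 55 mm: leave alone. Else built and lying like the orange one, in the other cradle; which is in which cradle varies
- cradle_a: Fixed cradle carrying the orange gauge. Origin on the bench under the handle's middle, x along the gauge. Foot 175 by 50 mm, 8 thick. Two forks, 10 mm thick along x, at x = -39 (carrying the handle) and x = 90 mm (the shaft), with cheeks beside the rod up to 58 mm high: lift straight up. Free between the forks
- cradle_b: The same for the yellow gauge
- tile: Fixed round white reading tile with a black cross, 80 mm across, 6 mm thick, on the bench. Origin: centre of the underside
- tile_mark (a point): Middle of the tile's top face (6 mm above the bench)
- polish: White bottle, 60 mm across, 170 mm high, standing on the far side; leave alone
- tin: Steel tin, 90 mm across, 100 mm high, far side right; leave alone
- tape: Yellow roll 100 mm across, 30 mm high, left side; leave alone
- sander: Black sanding block 120 by 60 by 30 mm, right side; leave alone
Not all that is in view belongs to the job. Several things look just like the tile: the one meant starts farthest to the robot's left. Leave any purple look-alike of the gauge alone.

How it is judged:
On the way, in this order (a step that is already met when the one before it is completed fails the run):
1. the rail stands square and flush in the fence corner (horizontal distance between rail_corner and jig_corner below 0.004 m and angle between the x axis of rail and the x axis of jig, either way round below 0.035 rad), for 0.2 s.
2. the held orange gauge is in the tube with its collar on the mouth, the rail still seated (y of gauge_collar in the frame of tube_mouth between -0.0025 and 0.003 m and distance between gauge_collar and tube_mouth below 0.006 m and angle between the x axis of gauge and the y axis of jig, either way round below 0.09 rad and contact force between gauge and the fingers above 1 N and horizontal distance between rail_corner and jig_corner below 0.005 m and angle between the x axis of rail and the x axis of jig, either way round below 0.045 rad), for 0.2 s.
3. the gauge is drawn out, its tip clear of the tube (y of gauge_tip in the frame of tube_mouth below -0.008 m and contact force between gauge and the fingers above 1 N), for 0.1 s.
At the end, for the whole second after the job is handed in: Orange gauge held by the fingers only, touching no fixture, still, level within 7 degrees, its tip within 25 mm sideways of the tile's middle and 80 to 160 mm above it; rail corner within 5 mm of the fence corner, square within 2.6 degrees; other loose things within 20 mm of their start (contact force between gauge and the fingers above 1 N and angle between gauge's own x axis and vertical between 1.451 and 1.691 rad and horizontal distance between gauge_tip and tile_mark below 0.025 m and z of gauge_tip in the frame of tile_mark between 0.08 and 0.16 m and linear speed of gauge below 0.03 m/s and angular speed of gauge below 0.2 rad/s and contact force between gauge and jig below 0.2 N and contact force between gauge and cradle_a below 0.2 N and contact force between gauge and cradle_b below 0.2 N and contact force between gauge and tile below 0.2 N and contact force between gauge and rail below 0.2 N and horizontal distance between rail_corner and jig_corner below 0.005 m and angle between the x axis of rail and the x axis of jig, either way round below 0.045 rad and distance of each of spare, polish, tin, tape, sander from where it was at the start of the episode below 0.02 m); the arm keeps its last pose, push and grip.
It fails at once if the yellow gauge or another bystander is moved by more than 20 mm (distance of any of spare, polish, tin, tape, sander from where it was at the start of the episode above 0.02 m).
It also fails if it takes over 72 s, if anything falls off the work surface, if the arm or the gripper's body presses on something with over 40 N, if the wrist force passes 120 N, or if a joint passes its speed limit or range.

## Working session

There is one attempt and no reset: what is moved stays moved. The work goes in short steps, Python scripts to look and compute and a shell command to move; the robot and the scene stay as the last step left them, time stands still between calls to the robot, and variables do not carry over. Pictures are saved under pics/ and viewed, and the job is handed in when it is done.

```bash
mkdir -p pics; cat > h.py <<'E'
import numpy as np, cv2
from station import telemetry, vision, ctrl
from scipy.spatial.transform import Rotation as R
def save(n,c,tag=None):
    cv2.imwrite(f'pics/{n}.png',c['img'][:,:,::-1])
    np.savez(f'pics/{n}.npz',**c)
def load(n): 
    d=np.load(f'pics/{n}.npz'); return {k:d[k] for k in d}
def f(c): return 192/np.tan(np.radians(float(c['vertical_fov']))/2)
def cloud(c):
    F=f(c);v,u=np.mgrid[0:384,0:512];z=c['depth']
    P=np.stack([(u-c['cx'])/F*z,(v-c['cy'])/F*z,z],-1)
    E=c['extrinsics'];return P@E[:3,:3].T+E[:3,3]
def plane(c,uv,h):
    F=f(c);uv=np.atleast_2d(uv).astype(float);E=c['extrinsics']
    d=np.c_[(uv[:,0]-c['cx'])/F,(uv[:,1]-c['cy'])/F,np.ones(len(uv))]@E[:3,:3].T
    return E[:3,3]+d*((h-E[2,3])/d[:,2])[:,None]
E
python3 - <<'E'
from h import *
print(telemetry.get_obs())
for n in('top','scene','wrist'):
    c=vision.camera(n);save(n+'0',c);print(n,c['vertical_fov'],c['cx'],c['cy'],c.get('extrinsics',c.get('hand_eye')))
E
```

```text
{'time_s': 0.0, 'qpos': array([-1.27661542e+00,  3.00477812e-01,  1.52158480e+00, -1.23917840e-05,
        1.32071368e+00, -6.65807062e-02]), 'joint_vel': array([ 0.00155009, -0.00021285,  0.00125899, -0.00137341,  0.00128795,
        0.00132955]), 'tau': array([-2.01656170e-03, -5.31809127e+01, -3.52739024e+01,  7.07202265e-02,
        2.44248135e-02, -4.16735941e-05]), 'ee_pos': array([ 0.19407558, -0.51435766,  0.22388107]), 'eef_rot': array([-3.14041084e+00, -6.67729263e-05,  3.60764643e-01]), 'force': array([ 0.53865853, -0.51816201,  0.39758095]), 'moment': array([-0.02151315,  0.008217  ,  0.03904606]), 'grip_width': 0.09399531458054418}
top 46.24712315822448 255.2326890775431 196.46761174978766 [[-0.04704521 -0.97422898  0.22060062  0.18738728]
 [-0.99887224  0.04446703 -0.01664131 -0.0049864 ]
 [ 0.00640299 -0.22113473 -0.97522225  1.52932509]
 [ 0.          0.          0.          1.        ]]
scene 43.50438287323375 254.65469014657435 201.35848352084395 [[ 0.58657862  0.5854678  -0.55960073  1.36065979]
 [ 0.80976449 -0.41169374  0.41807863 -0.66239236]
 [ 0.01438746 -0.69838078 -0.71558178  1.17313027]
 [ 0.          0.          0.          1.        ]]
wrist 65.70646984690485 252.00973864873745 193.89749043888085 [[ 3.04595622e-04 -9.68211642e-01 -2.50132210e-01  7.36015410e-02]
 [ 9.99999893e-01  3.82074693e-04 -2.61196175e-04 -1.00569180e-04]
 [ 3.48462365e-04 -2.50132104e-01  9.68211655e-01 -1.59160410e-01]
 [ 0.00000000e+00  0.00000000e+00  0.00000000e+00  1.00000000e+00]]
```

View pics/top0.png

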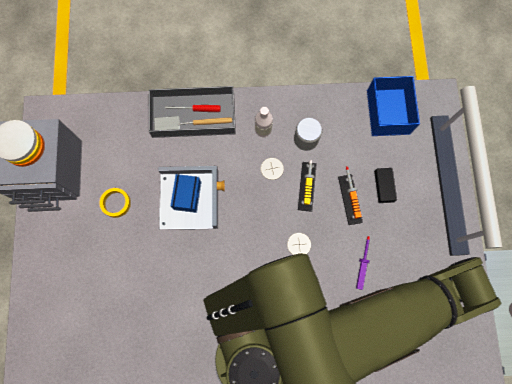

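View pics/scene0.png

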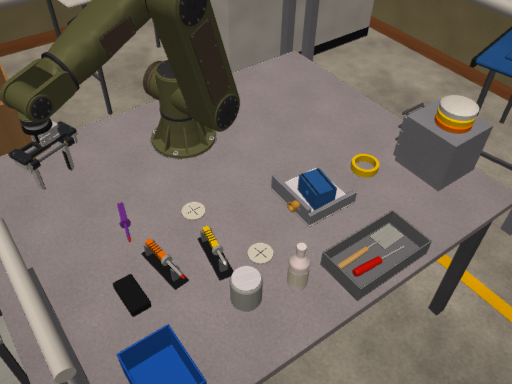

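View pics/wrist0.png

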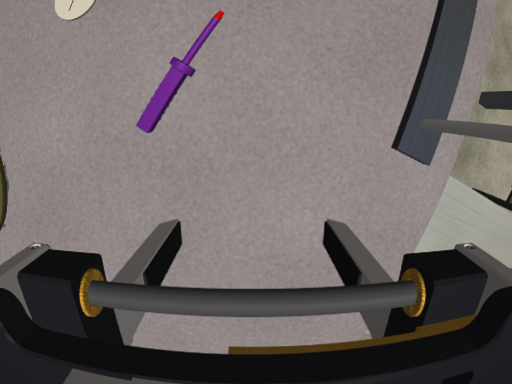

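```bash
python3 - <<'E'
from h import *
c=load('top0');im=c['img']
a=cv2.resize(im[130:260,90:410],None,fx=2.5,fy=2.5,interpolation=cv2.INTER_CUBIC)
cv2.imwrite('pics/topcrop.png',a[:,:,::-1])
P=cloud(c)
hsv=cv2.cvtColor(im,cv2.COLOR_RGB2HSV)
def blob(lo,hi,n,x0=0,x1=512,y0=0,y1=384):
    m=cv2.inRange(hsv,lo,hi);k=np.zeros_like(m);k[y0:y1,x0:x1]=m[y0:y1,x0:x1]
    nn,l,s,ce=cv2.connectedComponentsWithStats(k)
    for i in range(1,nn):
        if s[i,4]>20:
            q=P[l==i];print(n,ce[i].round(1),s[i],'med',np.median(q,0).round(4))
blob((5,150,150),(18,255,255),'orange',x0=330,x1=380)
blob((22,150,120),(35,255,255),'yellow',x0=290)
blob((100,100,30),(125,255,255),'blue',x0=150,x1=230)
blob((0,0,200),(180,40,255),'white',x0=240,x1=330)
blob((8,120,80),(22,255,255),'brass',x0=205,x1=240)
blob((0,150,100),(4,255,255),'red',x0=330,x1=380)
E
```

```text
orange [355.2 203.8] [350 191  11  27 146] med [ 0.4793 -0.3616  0.0642]
yellow [416.7  39.7] [406   0  23  80 926] med [ 1.5655 -0.9981 -0.748 ]
yellow [307.8 190.4] [304 177   9  27 160] med [ 0.5329 -0.2074  0.0638]
blue [185.4 192.7] [171 174  30  38 878] med [0.5384 0.2013 0.0788]
white [266.2 113.9] [260 107  13  17  99] med [ 0.7764 -0.0795  0.1632]
white [309.1 128.6] [298 118  24  22 420] med [ 0.7377 -0.2224  0.0993]
white [271.8 168.1] [261 158  23  21 378] med [ 0.631  -0.094   0.0052]
white [298.6 243.4] [287 233  24  22 408] med [ 0.3624 -0.1703  0.0054]
brass [217.8 120.4] [205 118  27   6 134] med [0.812  0.0891 0.0219]
brass [220.4 185.3] [217 181   8  10  66] med [0.5631 0.0851 0.061 ]
```

View pics/topcrop.png

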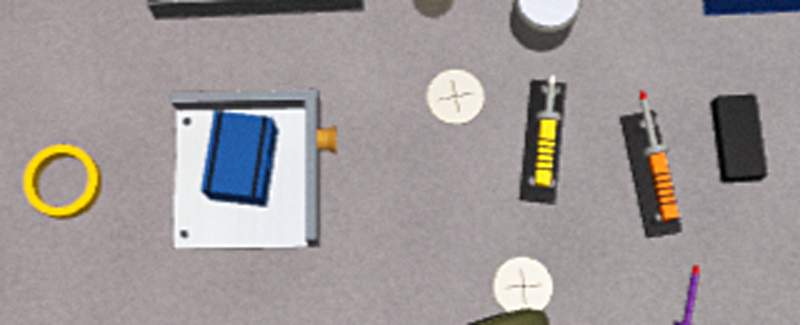

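Look-alike tiles: (272,168) and (299,244). The left-most for the robot (+y) is (272,168), at about (0.631, -0.094), so that is the one meant. Orange handle with red tip: (355,204). The purple one at (364,265) is a decoy. The crop confirms all of this. Next I take closer views of the gauge and then the jig.

```bash
python3 -m creep '[[[0.7,-0.14,-0.19],0.3,1],[[1.4,-0.28,-0.4],0.6,1],[[2.1,-0.42,-0.6],0.9,1],[[2.8,-0.56,-0.8],1.2,1],[[3.5,-0.7,-1.0],1.5,1],[[4.2,-0.84,-1.2],1.5,1],[[4.9,-1.0,-1.4],1.5,1],[[5.25,-1.12,-1.5],1.5,1],[[5.25,-1.12,-1.5],1.5,1],[[5.25,-1.12,-1.5],1.5,1]]'
python3 - <<'E'
from h import *
o=telemetry.get_obs();c=vision.camera('wrist');c.update(pos=o['ee_pos'],rot=o['eef_rot']);save('w1',c);print(o['ee_pos'],o['eef_rot'])
E
```

```text
time_s: 1.15
ee_pos: [0.4197, -0.3696, 0.299]
eef_rot: [-3.141, 0.001, 0.152]
force: [-0.2, -0.5, 0.2]
grip_width: 0.0941
[ 0.41974088 -0.36956517  0.29899479] [-3.14114967e+00  5.14786147e-04  1.51960137e-01]
```

View pics/w1.png

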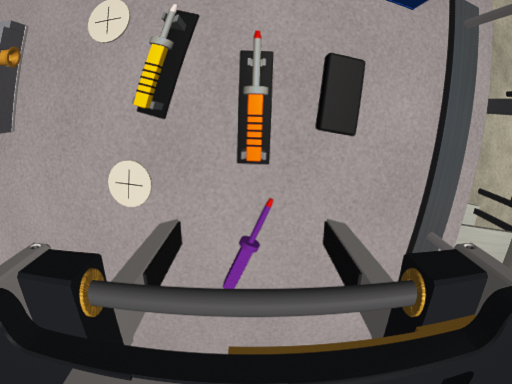

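The wrist view shows the orange gauge with its handle at (255,125) and its red tip at (257,34). Now the jig.

```bash
python3 -m creep '[[[0.24,-0.98,0],0.1,1],[[0.48,-1.96,0],0.2,1],[[0.72,-2.94,0],0.3,1],[[0.95,-3.92,0],0.4,1],[[1.2,-4.9,0],0.5,1],[[1.43,-5.88,0],0.6,1],[[1.67,-6.86,0],0.7,1],[[1.9,-7.84,0],0.8,1],[[2.15,-8.82,0],0.9,1],[[2.4,-9.8,0],1.0,1],[[2.6,-10.7,0],1.1,1],[[2.7,-11.1,0],1.1,1]]'
python3 -m creep '[[[0,0,0],0,1],[[0,0,0],0,1]]'
python3 - <<'E'
from h import *
o=telemetry.get_obs();c=vision.camera('wrist');c.update(pos=o['ee_pos'],rot=o['eef_rot']);save('w2',c);print(o['ee_pos'],o['eef_rot'])
E
```

```text
time_s: 2.4
ee_pos: [0.4696, 0.2018, 0.2989]
eef_rot: [-3.142, 0.001, -0.002]
force: [-0.1, -0.0, -0.6]
grip_width: 0.0939
time_s: 2.6
ee_pos: [0.4698, 0.1985, 0.299]
eef_rot: [3.141, 0.001, -0.003]
force: [-0.5, 0.0, 0.7]
grip_width: 0.0938
[0.469821   0.19849515 0.29904006] [ 3.14109907e+00  6.92548386e-04 -2.61362705e-03]
```

View pics/w2.png

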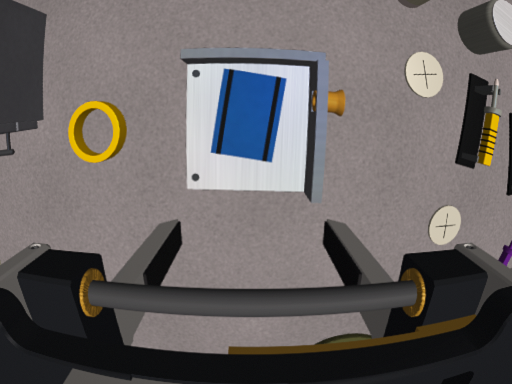

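The wrist view shows the jig with the rail top at (248,115), the far fence along row 57, and the tube fence near column 320 with the brass mouth at (337,102). Next I measure it by height masks.

```bash
cat >> h.py <<'E'
def wrays(c,uv):
    F=f(c);uv=np.atleast_2d(uv).astype(float);d=uv-[float(c['cx']),float(c['cy'])]
    r=np.hypot(*d.T);th=r/F;k=np.where(r>1e-6,np.sin(th)/np.maximum(r,1e-6),1/F)
    return np.c_[d*k[:,None],np.cos(th)]
def wpose(c):
    T=np.eye(4);T[:3,:3]=R.from_euler('xyz',c['rot']).as_matrix();T[:3,3]=c['pos'];return T@c['hand_eye']
def wplane(c,uv,h):
    E=wpose(c);d=wrays(c,uv)@E[:3,:3].T
    return E[:3,3]+d*((h-E[2,3])/d[:,2])[:,None]
def wcloud(c):
    v,u=np.mgrid[0:384,0:512];r=wrays(c,np.c_[u.ravel(),v.ravel()]);z=c['depth'].ravel()
    P=r*(z/r[:,2])[:,None];E=wpose(c);return (P@E[:3,:3].T+E[:3,3]).reshape(384,512,3)
def comp(m,uv=None):
    n,l,s,ce=cv2.connectedComponentsWithStats(m.astype(np.uint8))
    i=1+np.argmax(s[1:,4]);return l==i
def rect(c,m,h,fn=None):
    fn=fn or wplane
    k,_=cv2.findContours(m.astype(np.uint8),cv2.RETR_EXTERNAL,cv2.CHAIN_APPROX_NONE)
    k=max(k,key=len)[:,0];p=fn(c,k,h)[:,:2]
    (a,b),(w,hh),an=cv2.minAreaRect((p*1000).astype(np.float32))
    return (round(a,1),round(b,1)),(round(w,1),round(hh,1)),round(an,2),p
E
python3 - <<'E'
from h import *
c=load('w2');P=wcloud(c);z=P[...,2];hsv=cv2.cvtColor(c['img'],cv2.COLOR_RGB2HSV)
win=np.zeros((384,512),bool);win[35:215,175:360]=1
blue=cv2.inRange(hsv,(95,80,20),(130,255,255))>0
for n,m,h in[('railtop',win&(z>.072)&(z<.09)&(np.arange(512)[None]<300),.08),('tubefence',win&(z>.063)&(z<.076)&~blue,.07)]:
    m=comp(m);r=rect(c,m,h);print(n,m.sum(),np.median(z[m]),r[:3])
m=comp(win&(z>.047)&(z<.0605)&(np.arange(384)[:,None]<75)&(np.arange(512)[None]<316));r=rect(c,m,.055);print('far',m.sum(),np.median(z[m]),r[:3])
v=cv2.inRange(hsv,(0,0,190),(180,30,255))>0
m=comp(win&v);p=rect(c,m,.01);print('plate',p[:3], np.median(z[m]))
b=win&(cv2.inRange(hsv,(8,120,60),(25,255,255))>0);b[:,:325]=0;b=comp(b);v_,u_=np.nonzero(b);print('brass',u_.min(),u_.max(),v_.min(),v_.max(),b.sum())
k=(b)&(u_.max()-8<np.arange(512)[None]);print(np.median(P[k],0), P[b].min(0),P[b].max(0))
E
```

```text
railtop 5409 0.0790355836848114 ((548.1, 204.4), (80.7, 111.0), 80.45)
tubefence 1828 0.06869370703577066 ((527.6, 97.5), (40.2, 194.1), 88.33)
far 1534 0.05393640728759552 ((625.9, 205.1), (184.6, 33.0), 88.07)
plate ((530.8, 207.7), (183.3, 193.1), 88.4) 0.008898994041079578
brass 328 344 90 115 368
[0.56862168 0.07963009 0.06373827] [ 0.55103384  0.05415278 -0.00112532] [0.58625963 0.09754767 0.06905581]
```

```bash
python3 - <<'E'
from h import *
c=load('w2');P=wcloud(c);z=P[...,2];hsv=cv2.cvtColor(c['img'],cv2.COLOR_RGB2HSV)
win=np.zeros((384,512),bool);win[35:215,175:360]=1
blue=cv2.inRange(hsv,(95,80,20),(130,255,255))>0
def fit(p):
    for _ in range(3):
        vx,vy,x,y=cv2.fitLine(p.astype(np.float32),cv2.DIST_HUBER,0,.001,.001).ravel()
        d=np.abs((p[:,0]-x)*vy-(p[:,1]-y)*vx);p=p[d<.002]
    return (x,y),np.degrees(np.arctan2(vy,vx)),len(p)
m=comp(win&(z>.0635)&(z<.076)&(np.arange(512)[None]>300))
inn=[];out=[]
for r in range(60,195):
    u=np.nonzero(m[r])[0]
    if len(u): inn.append((u.min()-.5,r));out.append((u.max()+.5,r))
i=wplane(c,inn,.07)[:,:2];o=wplane(c,out,.07)[:,:2]
i=i[(i[:,0]>.45)&(i[:,0]<.61)];print('inner',fit(i))
oo=o[(o[:,0]>.45)&(o[:,0]<.53)];print('outer',fit(oo))
print('flange min y',o[o[:,0]>.54].min(0), [tuple(x.round(4)) for x in o[(o[:,0]>.54)][::3]])
m=comp(win&(z>.047)&(z<.0605)&(np.arange(384)[:,None]<75)&(np.arange(512)[None]<316))
e=[(u,np.nonzero(m[:,u])[0].max()+.5) for u in range(190,305) if m[:,u].any()]
e=wplane(c,e,.055)[:,:2];print('far inner',fit(e),e[::12].round(4).tolist())
E
```

```text
inner ((np.float32(0.5305919), np.float32(0.11685164)), np.float32(-1.4046285), 119)
outer ((np.float32(0.49258628), np.float32(0.101858556)), np.float32(-1.4975133), 58)
flange min y [0.54059639 0.07578168] [(np.float64(0.6241), np.float64(0.1035)), (np.float64(0.6203), np.float64(0.0981)), (np.float64(0.6161), np.float64(0.0995)), (np.float64(0.6121), np.float64(0.0982)), (np.float64(0.6079), np.float64(0.0982)), (np.float64(0.6038), np.float64(0.0996)), (np.float64(0.5997), np.float64(0.0997)), (np.float64(0.5957), np.float64(0.0983)), (np.float64(0.5915), np.float64(0.0997)), (np.float64(0.5875), np.float64(0.0997)), (np.float64(0.5834), np.float64(0.0997)), (np.float64(0.5807), np.float64(0.0774)), (np.float64(0.5768), np.float64(0.076)), (np.float64(0.5727), np.float64(0.076)), (np.float64(0.5686), np.float64(0.0759)), (np.float64(0.5646), np.float64(0.0759)), (np.float64(0.5605), np.float64(0.0758)), (np.float64(0.5553), np.float64(0.0994)), (np.float64(0.5513), np.float64(0.1007)), (np.float64(0.5473), np.float64(0.1007)), (np.float64(0.5433), np.float64(0.1006))]
far inner ((np.float32(0.62576944), np.float32(0.20544152)), np.float32(88.425476), 115) [[0.6273, 0.2827], [0.6278, 0.2661], [0.627, 0.2497], [0.6264, 0.2335], [0.6261, 0.2174], [0.6259, 0.2013], [0.6245, 0.1853], [0.6247, 0.1692], [0.6237, 0.153], [0.6244, 0.1367]]
```

Jig yaw is about -1.5°, with the corner at (0.625, 0.113) and the mouth at (0.569, 0.075). The rail centre is (0.548, 0.204), yaw -9.5°. First I push +x with two half-open fingers.

```bash
python3 -m creep '[[[-0.15,-0.13,0.8],0.17,0.42],[[-0.15,-0.13,1.6],0.17,0.42],[[-0.15,-0.13,2.4],0.17,0.42],[[-0.15,-0.13,3.2],0.17,0.42],[[-0.15,-0.13,4.0],0.17,0.42],[[-0.15,-0.13,4.6],0.17,0.42],[[-0.15,-0.13,5.0],0.17,0.42],[[-0.15,-0.13,5.0],0.17,0.42],[[-0.15,-0.13,5.0],0.17,0.42]]' 20
python3 -m creep '[[[0.2,0,0],0,0.42],[[0.35,0,0],0,0.42],[[0.45,0,0],0,0.42],[[0.55,0,0],0,0.42],[[0.6,0,0],0,0.42],[[0.65,0,0],0,0.42],[[0.7,0,0],0,0.42],[[0.75,0,0],0,0.42],[[0.75,0,0],0,0.42]]'
```

```text
time_s: 3.55
ee_pos: [0.4628, 0.2051, 0.0503]
eef_rot: [-3.141, -0.0, -0.027]
force: [-0.5, -1.0, 0.9]
grip_width: 0.0399
time_s: 4.45
ee_pos: [0.5004, 0.2048, 0.0501]
eef_rot: [3.142, -0.0, -0.026]
force: [-1.8, -1.3, 0.9]
grip_width: 0.0397
```

```bash
python3 -m creep '[[[0.04,0,0],0,0.42],[[0.08,0,0],0,0.42],[[0.12,0,0],0,0.42],[[0.16,0,0],0,0.42],[[0.2,0,0],0,0.42],[[0.2,0,0],0,0.42],[[0.2,0,0],0,0.42]]'
```

```text
time_s: 5.15
ee_pos: [0.5069, 0.205, 0.05]
eef_rot: [3.141, 0.007, -0.025]
force: [-33.5, -1.4, 23.0]
grip_width: 0.0395
```

```bash
python3 -m creep '[[[-0.4,0,0],0,0.42],[[-0.4,0,-0.9],0,0.42],[[-0.4,0,-1.8],0,0.42],[[-0.4,-0.9,-1.8],-1,0.6],[[-0.4,-1.8,-1.8],-2,0.6],[[0.4,-1.85,-1.8],-3,0.6],[[1.15,-1.85,-1.8],-4,0.6],[[1.15,-1.85,-1.8],-5,0.6],[[1.15,-1.85,-1.8],-6,0.6],[[1.15,-1.85,-1.8],-7,0.6],[[1.15,-1.85,-1.8],-8,0.6],[[1.15,-1.85,-1.8],-9,0.6]]'
python3 -m creep '[[[0,0,0.3],-1,0.6],[[0,0,0.8],-2,0.6],[[0,0,1.3],-2.25,0.6],[[0,0,1.8],-2.25,0.6],[[0,0,1.8],-2.25,0.6],[[0,0,1.8],-2.25,0.6]]'
python3 - <<'E'
from h import *
o=telemetry.get_obs();print(o['ee_pos'],o['eef_rot'],o['qpos'])
c=vision.camera('top');save('top1',c);cv2.imwrite('pics/top1c.png',cv2.resize(c['img'][140:250,130:260],None,fx=4,fy=4)[:,:,::-1])
E
```

```text
time_s: 6.35
ee_pos: [0.5703, 0.2958, 0.14]
eef_rot: [3.141, -0.001, 1.236]
force: [-0.7, 0.5, -0.4]
grip_width: 0.0564
time_s: 6.95
ee_pos: [0.5702, 0.2959, 0.0503]
eef_rot: [3.141, -0.0, 1.545]
force: [-0.3, -0.1, 0.8]
grip_width: 0.0562
[0.57019192 0.29586183 0.05031555] [ 3.14095616e+00 -3.36412116e-04  1.54459411e+00] [4.21620909e-01 6.80820081e-01 1.38580357e+00 3.14310212e-05
 1.07424961e+00 4.47808265e-01]
```

View pics/top1c.png

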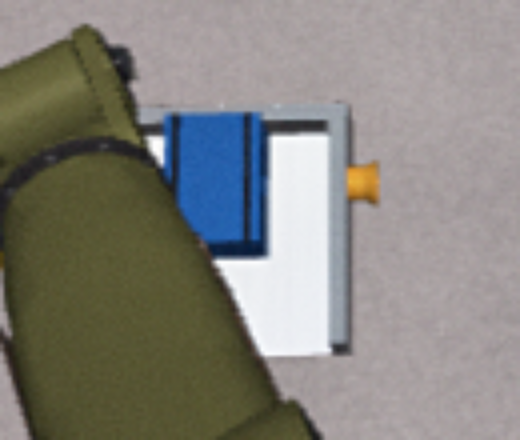

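The rail is square on the far fence. Now I push it toward the tube fence.

```bash
python3 -m creep '[[[-0.4,0,0],0,0.6],[[-0.8,0,0],0,0.6],[[-1.0,0,0],0,0.6],[[-1.12,0,0],0,0.6],[[-1.24,0,0],0,0.6],[[-1.36,0,0],0,0.6],[[-1.46,0,0],0,0.6],[[-1.56,0,0],0,0.6],[[-1.64,0,0],0,0.6],[[-1.7,0,0],0,0.6],[[-1.75,0,0],0,0.6],[[-1.75,0,0],0,0.6]]'
python3 -m creep '[[[-0.04,0,0],0,0.6],[[-0.08,0,0],0,0.6],[[-0.12,0,0],0,0.6],[[-0.16,0,0],0,0.6],[[-0.18,0,0],0,0.6],[[-0.18,0,0],0,0.6]]'
```

```text
time_s: 8.2
ee_pos: [0.5681, 0.2086, 0.0513]
eef_rot: [3.139, -0.002, 1.544]
force: [-1.2, 5.9, 4.2]
grip_width: 0.0565
time_s: 8.8
ee_pos: [0.5681, 0.2034, 0.0515]
eef_rot: [3.137, -0.007, 1.545]
force: [3.5, 34.6, -0.9]
grip_width: 0.0569
```

```bash
python3 -m creep '[[[0.3,0,0],0,0.6],[[0.3,0,-0.9],0,0.6],[[0.3,0,-1.8],0,0.6],[[-0.2,0,-2.6],0,0.8],[[-0.8,0,-3.3],0,1],[[-1.4,0,-4.0],0,1],[[-2.0,0,-4.6],0,1],[[-2.6,0,-5],0,1],[[-2.8,0,-5],0,1],[[-2.8,0,-5],0,1],[[-2.8,0,-5],0,1]]'
python3 - <<'E'
from h import *
o=telemetry.get_obs();c=vision.camera('wrist');c.update(pos=o['ee_pos'],rot=o['eef_rot']);save('w3',c);print(o['ee_pos'],o['eef_rot'])
E
```

```text
time_s: 9.9
ee_pos: [0.5632, 0.0599, 0.2983]
eef_rot: [-3.14, -0.0, 1.545]
force: [-0.5, 0.4, -0.8]
grip_width: 0.0941
[0.56318996 0.05992595 0.29831455] [-3.13989427e+00 -3.84547129e-06  1.54480703e+00]
```

View pics/w3.png

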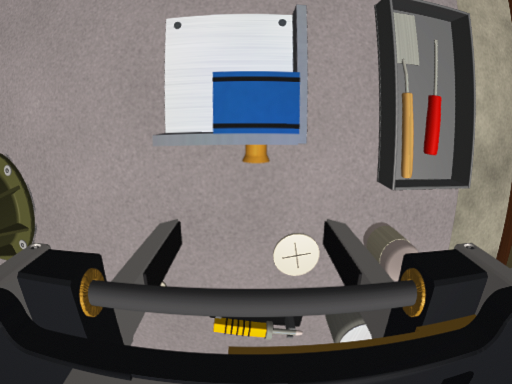

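```bash
python3 - <<'E'
from h import *
c=load('w3');P=wcloud(c);z=P[...,2]
def fit(p):
    for _ in range(4):
        vx,vy,x,y=cv2.fitLine(p.astype(np.float32),cv2.DIST_HUBER,0,.001,.001).ravel()
        d=np.abs((p[:,0]-x)*vy-(p[:,1]-y)*vx);p=p[d<.002]
    return np.round([x,y,np.degrees(np.arctan2(vy,vx)),len(p)],4)
hsv=cv2.cvtColor(c['img'],cv2.COLOR_RGB2HSV)
U=np.arange(512)[None];V=np.arange(384)[:,None]
w=(U>150)&(U<312)&(V>5)&(V<170)
m=comp(w&(z>.0745)&(z<.09)&(V<134));r=rect(c,m,.08);print('rail',np.median(z[m]),r[:3])
m=comp(w&(z>.0655)&(z<.0742)&(V>120)&(V<160))
for nm,f_ in(('outer',lambda v:v.max()+.5),('inner',lambda v:v.min()-.5)):
    e=np.array([(u,f_(np.nonzero(m[:,u])[0])) for u in list(range(160,210 if nm=='inner' else 238)) if m[:,u].any()])
    print('tube fence',nm,fit(wplane(c,e,.07)[:,:2]))
m=comp(w&(z>.0515)&(z<.058)&(U>290)&(V<130))
for nm,f_ in(('outer',lambda v:v.max()+.5),('inner',lambda v:v.min()-.5)):
    e=np.array([(f_(np.nonzero(m[v])[0]),v) for v in (range(12,65) if nm=='inner' else range(12,125)) if m[v].any()])
    print('far fence',nm,fit(wplane(c,e,.055)[:,:2]))
b=comp((cv2.inRange(hsv,(8,120,50),(25,255,255))>0)&(V>140)&(V<170)&(U<290))
v,u=np.nonzero(b);print('brass px',u.min(),u.max(),v.min(),v.max())
g=b&(z>.06);q=P[g];print(q[:,0].min(),q[:,0].max(),q[:,1].min(),q[:,1].max(),q[:,2].max())
row=v.max()-2;uu=u[(v>row-4)];print('flange u',uu.min(),uu.max(),wplane(c,[[uu.min()-.5,row],[uu.max()+.5,row]],.05))
vv=np.array([(a,v[u==a].max()+.5) for a in range(250,263)]);print('front edge at z.07',wplane(c,vv,.07).mean(0))
E
```

```text
rail 0.07903155620113633 ((571.2, 154.8), (79.6, 111.1), 88.52)
tube fence outer [ 0.5049  0.1011 -1.6168 78.    ]
tube fence inner [ 0.4858  0.1166 -1.7266 50.    ]
far fence outer [  0.6428   0.2291  88.7485 113.    ]
far fence inner [ 0.6281  0.2489 89.0229 53.    ]
brass px 243 268 145 162
0.5548706320625687 0.583144610113491 0.07479688222584399 0.13299155589547418 0.45747518652578084
flange u 243 268 [[0.5511267  0.07638677 0.05      ]
 [0.58704402 0.07550209 0.05      ]]
front edge at z.07 [0.56951411 0.07537702 0.07      ]
```

The rail is seated: its faces match both fences within about 1 mm and 0.1°. Mouth at (0.569, 0.075). Now I measure the gauge from w1.

```bash
python3 - <<'E'
from h import *
c=load('w1');P=wcloud(c);z=P[...,2];hsv=cv2.cvtColor(c['img'],cv2.COLOR_RGB2HSV)
U=np.arange(512)[None];V=np.arange(384)[:,None]
w=(U>225)&(U<285)&(V>20)&(V<170)
m=comp(w&(cv2.inRange(hsv,(3,120,60),(20,255,255))>0)&(V>90)); m=cv2.morphologyEx(m.astype(np.uint8),cv2.MORPH_CLOSE,np.ones((7,7)))
print(rect(c,m,.065)[:3], np.median(z[m>0]))
r=w&(V<45)&(cv2.inRange(hsv,(0,120,80),(6,255,255))>0);v,u=np.nonzero(comp(r));k=v.argmin()
print('tip px',u.mean(),v.min(),wplane(c,[[u[v==v.min()].mean(),v.min()-.5]],.055),np.median(z[r]))
# cradle foot
d=rect(c,comp(w&(z>.003)&(z<.02)),.008);print('foot',d[:3])
a=cv2.resize(c['img'][10:180,200:380],None,fx=4,fy=3.5,interpolation=cv2.INTER_CUBIC);cv2.imwrite('pics/w1c.png',a[:,:,::-1])
E
```

```text
((497.0, -360.5), (57.6, 21.5), 6.88) 0.0636193499949774
tip px 257.1304347826087 30 [[ 0.61652788 -0.34558874  0.055     ]] 0.05798774344898744
foot ((510.8, -359.0), (174.5, 50.3), 7.37)
```

View pics/w1c.png

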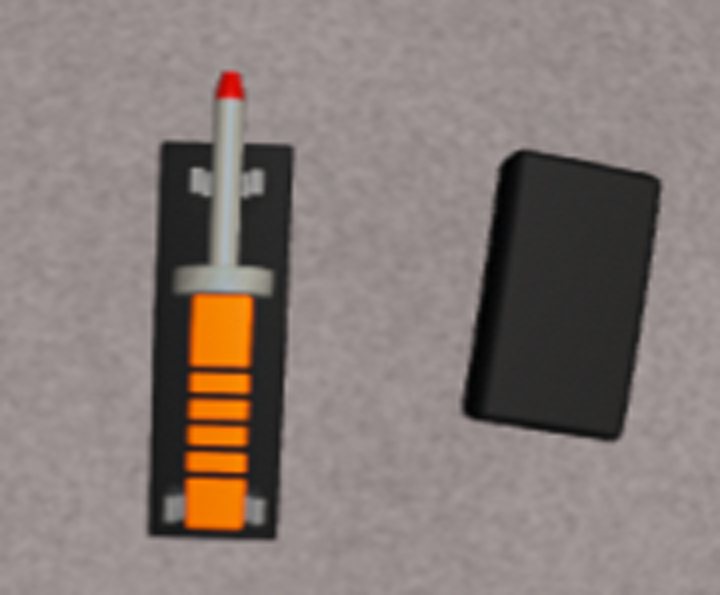

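The crop shows the orange gauge, with its red tip at crop (231,85) and handle at (217,410). Handle middle is about (0.483, -0.3625), yaw 7.2°. I go above it.

```bash
python3 -m creep '[[[-0.8,-0.14,0],1,1],[[-1.6,-0.28,0],2,1],[[-2.4,-0.4,0],3,1],[[-3.2,-0.55,0],4,1],[[-4.0,-0.7,0.3],5,1],[[-4.8,-0.8,0.7],6,0.6],[[-5.6,-0.95,1.1],7,0.6],[[-6.4,-1.05,1.5],8,0.6],[[-7.2,-1.2,1.9],9,0.6],[[-8.0,-1.3,2.3],10,0.6],[[-8.49,-1.39,2.7],10.17,0.6],[[-8.49,-1.39,2.96],10.17,0.6]]'
python3 -m creep '[[[0,0,0],0,0.6],[[0,0,0],0,0.6]]'
python3 - <<'E'
from h import *
o=telemetry.get_obs();c=vision.camera('wrist');c.update(pos=o['ee_pos'],rot=o['eef_rot']);save('w4',c);print(o['ee_pos'],o['eef_rot'])
E
```

```text
time_s: 11.15
ee_pos: [0.4821, -0.3643, 0.1485]
eef_rot: [-3.139, 0.002, 0.122]
force: [-0.5, 0.5, 0.4]
grip_width: 0.0565
time_s: 11.35
ee_pos: [0.4838, -0.3619, 0.1517]
eef_rot: [-3.141, 0.0, 0.127]
force: [1.4, 0.1, 0.3]
grip_width: 0.0563
[ 0.48376552 -0.3618561   0.15166049] [-3.14125282e+00  7.41179411e-05  1.26961680e-01]
```

View pics/w4.png

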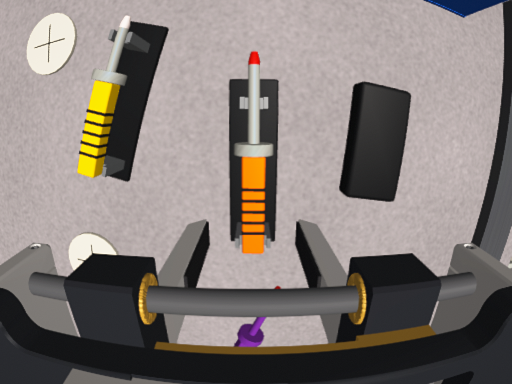

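```bash
python3 - <<'E'
from h import *
c=load('w4')
T=np.linalg.inv(wpose(c)@np.linalg.inv(c['hand_eye']))
for n,uv,h in(('tip',(254,52),.055),('rear top',(252.5,252),.065),('handle front',(253.5,155),.065)):
    p=wplane(c,[uv],h)[0];print(n,p.round(4),'tool',(T@np.r_[p,1])[:3].round(4))
E
```

```text
tip [ 0.6148 -0.3463  0.055 ] tool [0.1319 0.0012 0.0967]
rear top [ 0.4394 -0.3675  0.065 ] tool [-0.0447  0.      0.0867]
handle front [ 0.5269 -0.3571  0.065 ] tool [0.0434 0.0008 0.0867]
```

The tool is centred on the handle within about 1 mm. I descend and grip.

```bash
python3 -m creep '[[[0,0.01,0.6],0,0.6],[[0,0.01,1.2],0,0.6],[[0,0.01,1.6],0,0.6],[[0,0.01,1.85],0,0.6],[[0,0.01,1.92],0,0.6],[[0,0.01,1.92],0,0.6],[[0,0.01,1.92],0,0.1],[[0,0.01,1.92],0,0.1],[[0,0.01,1.92],0,0.1],[[0,0.01,1.92],0,0.1],[[0,0.01,1.92],0,0.1]]' 40
python3 -m creep '[[[0,0,0],0,0.1],[[0,0,-0.2],0,0.1],[[0,0,-0.5],0,0.1],[[0,0,-0.9],0,0.1],[[0,0,-1.4],0,0.1],[[0,0,-1.9],0,0.1],[[0,0,-1.9],0,0.1],[[0,0,-1.9],0,0.1]]'
```

```text
time_s: 12.5
ee_pos: [0.4831, -0.3637, 0.0556]
eef_rot: [3.141, -0.0, 0.125]
force: [-0.3, -0.9, 0.6]
grip_width: 0.0199
time_s: 13.3
ee_pos: [0.4831, -0.3637, 0.1509]
eef_rot: [3.141, -0.001, 0.125]
force: [-0.2, 0.2, -1.8]
grip_width: 0.0197
```

```bash
python3 -m creep '[[[0.2,-0.45,0],-1,0.1],[[0.4,-0.9,0],-2,0.1],[[0.6,-1.35,0],-3,0.1],[[0.8,-1.8,0],-4,0.1],[[1.05,-2.25,0],-5,0.1],[[1.25,-2.7,0],-6,0.1],[[1.45,-3.15,0],-7,0.1],[[1.65,-3.6,0],-8,0.1],[[1.85,-4.05,0],-9,0.1],[[2.1,-4.6,0],-10,0.1],[[2.26,-4.93,0],-10.17,0.1],[[2.26,-4.93,0],-10.17,0.1]]'
python3 -m creep '[[[0,0,0],0,0.1],[[0,0,0],0,0.1],[[0,0,0],0,0.1]]'
python3 - <<'E'
from h import *
o=telemetry.get_obs();c=vision.camera('wrist');c.update(pos=o['ee_pos'],rot=o['eef_rot']);save('w5',c);print(o['ee_pos'],o['eef_rot'],o['force'],o['moment'])
E
```

```text
time_s: 14.5
ee_pos: [0.5644, -0.1031, 0.1492]
eef_rot: [-3.14, -0.001, 1.548]
force: [-0.2, 0.1, -1.2]
grip_width: 0.0196
time_s: 14.8
ee_pos: [0.5642, -0.1059, 0.1502]
eef_rot: [-3.141, -0.0, 1.543]
force: [0.4, 0.7, -0.5]
grip_width: 0.0198
[ 0.5641831  -0.10590483  0.15021789] [-3.14118322e+00 -3.91992848e-05  1.54329631e+00] [ 0.35730908  0.6550022  -0.47047667] [-0.02656486 -0.08029901 -0.02882412]
```

View pics/w5.png

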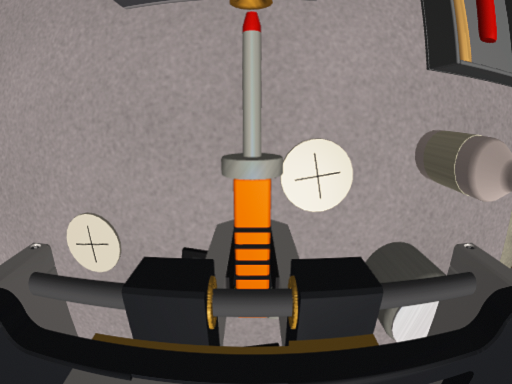

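```bash
python3 - <<'E'
from h import *
c=load('w5');He=c['hand_eye']
def tp(uv,z):
    d=wrays(c,[uv])@He[:3,:3].T; return (He[:3,3]+d*((z-He[2,3])/d[:,2])[:,None])[0].round(4)
hsv=cv2.cvtColor(c['img'],cv2.COLOR_RGB2HSV)
r=comp((cv2.inRange(hsv,(0,120,80),(6,255,255))>0)&(np.arange(384)[:,None]<50));v,u=np.nonzero(r)
print('tip',u[v<v.min()+4].mean(),v.min(),tp((u[v<v.min()+4].mean(),v.min()-.5),0.))
v,u=np.mgrid[0:384,0:512];rr=wrays(c,np.c_[u.ravel(),v.ravel()]);z=c['depth'].ravel();Q=(rr*(z/rr[:,2])[:,None])@He[:3,:3].T+He[:3,3];Q=Q.reshape(384,512,3)
for row in(40,60,80,100,120,140,185,200,215):
    s=Q[row,235:270];k=np.abs(s[:,2])<.03;q=s[k];print(row,'x',q[:,0].mean().round(4),'ymid',((q[:,1].min()+q[:,1].max())/2).round(4),'top z',q[:,2].min().round(4))
E
```

```text
tip 486.0 0 [0.1721 0.1641 0.    ]
40 x 0.1156 ymid 0.0006 top z -0.0041
60 x 0.1045 ymid 0.0004 top z -0.004
80 x 0.0936 ymid 0.0007 top z -0.005
100 x 0.083 ymid 0.0006 top z -0.0037
120 x 0.0724 ymid 0.0006 top z -0.004
140 x 0.0618 ymid 0.0006 top z -0.0041
185 x 0.0389 ymid 0.0009 top z -0.0101
200 x 0.0307 ymid 0.0009 top z -0.0094
215 x 0.0224 ymid 0.0009 top z -0.0091
```

The rod is level and centred in the grip, with lateral error under 1 mm. I lower it to tube height and insert.

```bash
python3 -m creep '[[[0,-0.01,0.6],0,0.1],[[0,-0.01,1.2],0,0.1],[[0,-0.01,1.7],0,0.1],[[0,-0.01,1.98],0,0.1],[[0,-0.01,1.98],0,0.1],[[0,-0.01,1.98],0,0.1],[[0,-0.01,1.98],0,0.1]]'
python3 - <<'E'
from h import *
c=vision.camera('scene');save('s2',c);cv2.imwrite('pics/s2c.png',cv2.resize(c['img'][150:290,170:360],None,fx=4,fy=4,interpolation=cv2.INTER_CUBIC)[:,:,::-1])
o=telemetry.get_obs();print(o['ee_pos'],o['eef_rot'])
E
```

```text
time_s: 15.55
ee_pos: [0.5647, -0.1053, 0.0529]
eef_rot: [3.14, 0.0, 1.545]
force: [0.6, 0.3, -1.7]
grip_width: 0.0197
[ 0.5646436  -0.10526154  0.05279612] [3.13949624e+00 4.56601636e-04 1.54476063e+00]
```

View pics/s2c.png

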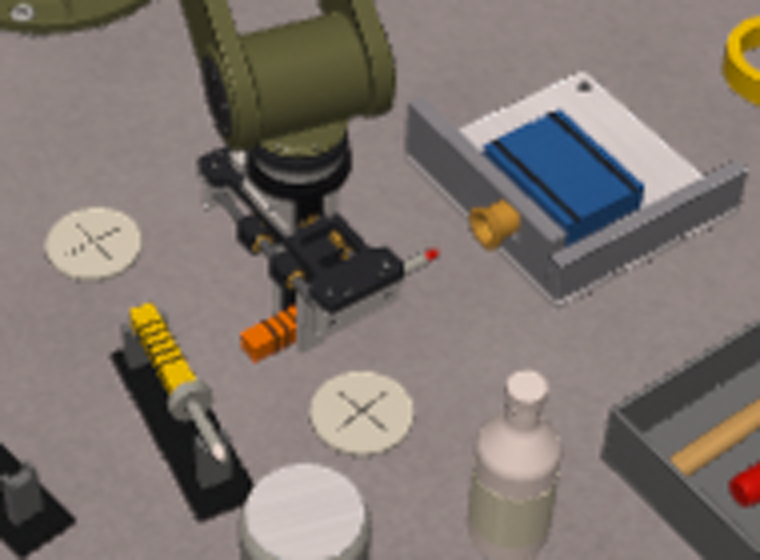

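```bash
python3 -m creep '[[[0.1,0,0.03],0,0.1],[[0.4,0,0.03],0,0.1],[[0.7,0,0.03],0,0.1],[[0.9,0,0.03],0,0.1],[[1.05,0,0.03],0,0.1],[[1.2,0,0.03],0,0.1],[[1.35,0,0.03],0,0.1],[[1.5,0,0.03],0,0.1]]'
python3 -m creep '[[[0.15,0,0],0,0.1],[[0.3,0,0],0,0.1],[[0.45,0,0],0,0.1],[[0.6,0,0],0,0.1],[[0.7,0,0],0,0.1],[[0.8,0,0],0,0.1],[[0.85,0,0],0,0.1],[[0.9,0,0],0,0.1],[[0.9,0,0],0,0.1]]'
```

```text
time_s: 16.4
ee_pos: [0.566, -0.0296, 0.05]
eef_rot: [3.142, 0.0, 1.545]
force: [-0.6, 0.4, -0.6]
grip_width: 0.0198
time_s: 17.3
ee_pos: [0.5671, 0.0151, 0.0499]
eef_rot: [-3.142, 0.0, 1.545]
force: [-0.5, -0.2, -0.6]
grip_width: 0.02
```

```bash
python3 -m creep '[[[0.04,0,0],0,0.1],[[0.07,0,0],0,0.1],[[0.09,0,0],0,0.1],[[0.1,0,0],0,0.1],[[0.1,0,0],0,0.1]]'; python3 -m creep '[[[0.01,0,0],0,0.1],[[0.02,0,0],0,0.1],[[0.03,0,0],0,0.1],[[0.03,0,0],0,0.1]]'
```

```text
time_s: 17.8
ee_pos: [0.5672, 0.0199, 0.0499]
eef_rot: [-3.142, -0.0, 1.545]
force: [-0.1, -0.2, -2.0]
grip_width: 0.0198
time_s: 18.2
ee_pos: [0.5673, 0.0213, 0.05]
eef_rot: [3.142, 0.0, 1.545]
force: [-0.3, -1.6, -1.7]
grip_width: 0.0195
```

```bash
python3 -m creep '[[[0.01,0,0],0,0.1],[[0.02,0,0],0,0.1],[[0.03,0,0],0,0.1],[[0.03,0,0],0,0.1]]';python3 -m creep '[[[0.01,0,0],0,0.1],[[0.02,0,0],0,0.1],[[0.03,0,0],0,0.1],[[0.03,0,0],0,0.1],[[0.03,0,0],0,0.1]]'
python3 - <<'E'
from h import *
o=telemetry.get_obs();c=vision.camera('wrist');c.update(pos=o['ee_pos'],rot=o['eef_rot']);save('w6',c);print(o['ee_pos'],o['force'])
cv2.imwrite('pics/w6c.png',cv2.resize(c['img'][0:230,150:350],None,fx=2.6,fy=2.6,interpolation=cv2.INTER_CUBIC)[:,:,::-1])
E
```

```text
time_s: 18.6
ee_pos: [0.5672, 0.0215, 0.05]
eef_rot: [-3.141, 0.002, 1.544]
force: [-1.7, -12.0, 0.9]
grip_width: 0.0197
time_s: 19.1
ee_pos: [0.5672, 0.0216, 0.05]
eef_rot: [-3.141, 0.004, 1.544]
force: [-3.3, -23.2, 1.4]
grip_width: 0.0197
[0.56719239 0.0215625  0.04997484] [ -3.30074615 -23.17800137   1.38563972]
```

View pics/w6c.png

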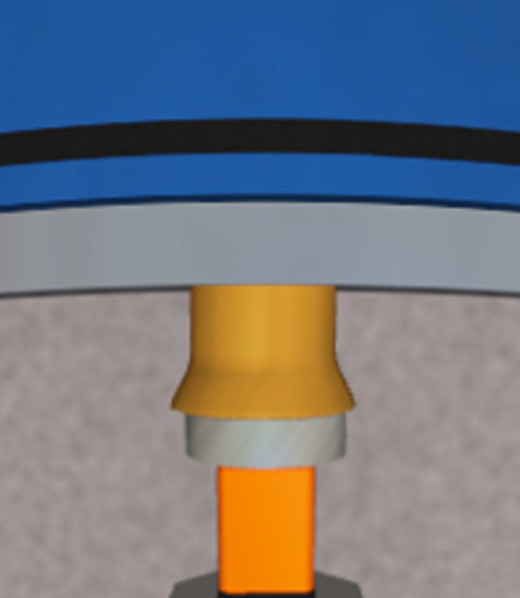

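The collar is tight on the mouth with a firm 23 N stop, and the rail is still flush. I draw it straight out.

```bash
python3 -m creep '[[[-0.07,0,0],0,0.1],[[-0.2,0,0],0,0.1],[[-0.45,0,0],0,0.1],[[-0.75,0,0],0,0.1],[[-1.05,0,0],0,0.1],[[-1.35,0,0],0,0.1],[[-1.65,0,0],0,0.1],[[-1.95,0,0],0,0.1],[[-2.25,0,0],0,0.1],[[-2.4,0,0],0,0.1],[[-2.4,0,0],0,0.1],[[-2.4,0,0],0,0.1]]'
python3 - <<'E'
from h import *
o=telemetry.get_obs();c=vision.camera('wrist');c.update(pos=o['ee_pos'],rot=o['eef_rot']);save('w7',c);print(o['ee_pos'],o['eef_rot'],o['force'])
E
```

```text
time_s: 20.35
ee_pos: [0.5642, -0.0954, 0.0499]
eef_rot: [-3.141, -0.0, 1.545]
force: [-0.5, 0.6, -1.0]
grip_width: 0.0197
[ 0.5642071  -0.09539321  0.04988867] [-3.14144663e+00 -1.24784914e-04  1.54471455e+00] [-0.45972769  0.56265981 -0.95077735]
```

View pics/w7.png

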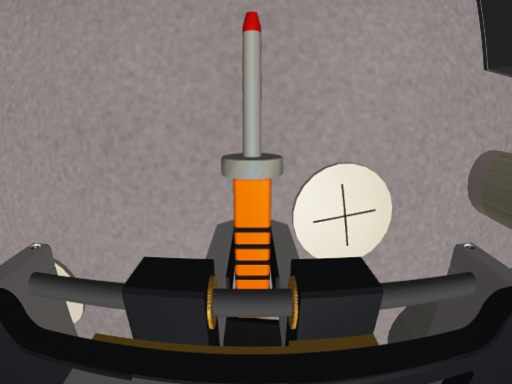

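```bash
python3 - <<'E'
from h import *
for n,uv in(('w7',(345,214)),('w5',(317,175)),('w3',(296,255))):
    print(wplane(load(n),[uv],.006)[0].round(4))
print(plane(load('top0'),[271.8,168.1],.006))
E
```

```text
[ 0.6345 -0.092   0.006 ]
[ 0.6341 -0.0925  0.006 ]
[ 0.6344 -0.0925  0.006 ]
[[ 0.6317398 -0.0941511  0.006    ]]
```

```bash
python3 -m creep '[[[0,0,-0.5],0,0.1],[[0,0,-1.0],0.5,0.1],[[0,0,-1.53],1.4,0.1],[[0.03,-0.2,-1.53],2.4,0.1],[[0.03,-0.4,-1.53],3.4,0.1],[[0.03,-0.6,-1.53],4.4,0.1],[[0.03,-0.8,-1.53],5.4,0.1],[[0.03,-1.0,-1.53],6.4,0.1],[[0.03,-1.2,-1.53],7.4,0.1],[[0.03,-1.29,-1.53],8.4,0.1],[[0.03,-1.29,-1.53],9.4,0.1],[[0.03,-1.29,-1.53],10.4,0.1]]'
python3 -m creep '[[[0,0,0],0.4,0.1],[[0,0,0],0.67,0.1],[[0,0,0],0.67,0.1],[[0,0,0],0.67,0.1],[[0,0,0],0.67,0.1],[[0,0,0],0.67,0.1]]'
python3 - <<'E'
from h import *
o=telemetry.get_obs();c=vision.camera('wrist');c.update(pos=o['ee_pos'],rot=o['eef_rot']);save('w8',c);print(o['ee_pos'],o['eef_rot'],o['force'],np.abs(o['joint_vel']).max())
for n in('top','scene'): save(n+'9',vision.camera(n))
E
```

```text
time_s: 21.6
ee_pos: [0.4998, -0.0917, 0.1266]
eef_rot: [-3.142, -0.0, 0.088]
force: [0.8, -0.9, -0.9]
grip_width: 0.0196
time_s: 22.2
ee_pos: [0.4998, -0.0923, 0.1265]
eef_rot: [-3.142, -0.0, -0.0]
force: [0.3, -0.1, 0.1]
grip_width: 0.0197
[ 0.49982368 -0.09227899  0.12646014] [-3.14154688e+00 -1.94554019e-05 -1.13582274e-04] [ 0.34309388 -0.10530601  0.10090315] 0.0028408011144323633
```

View pics/w8.png

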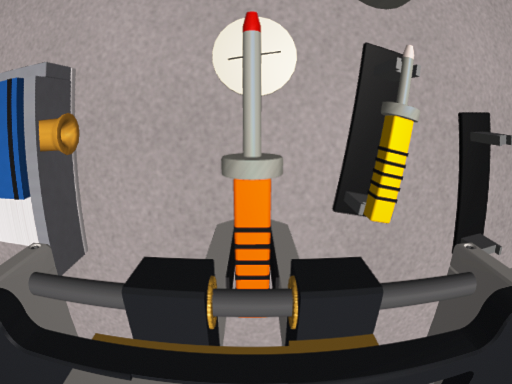

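View pics/top9.png

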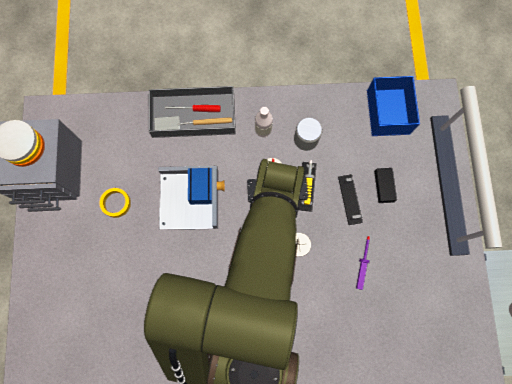

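View pics/scene9.png

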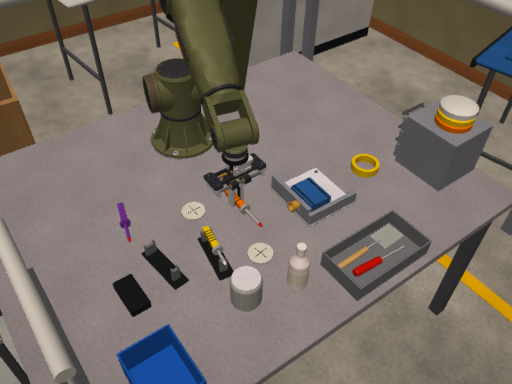

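Tip over the tile, bystanders where they were. Last numeric check of the tip and the rail.

```bash
python3 - <<'E'
from h import *
c=load('w8');print('tip',wplane(c,[251.5,11.5],.126)[0].round(4))
print('tile centre', wplane(c,[254.5,56],.006)[0].round(4))
c=load('top9');P=cloud(c);hsv=cv2.cvtColor(c['img'],cv2.COLOR_RGB2HSV);z=P[...,2]
for n in('top1','top9'):
    c=load(n);P=cloud(c);z=P[...,2];hsv=cv2.cvtColor(c['img'],cv2.COLOR_RGB2HSV)
    U=np.arange(512)[None];V=np.arange(384)[:,None]
    m=(cv2.inRange(hsv,(100,60,10),(125,255,255))>0)&(z>.073)&(z<.09)&(U>160)&(U<225)&(V>160)&(V<240)
    print(n,rect(c,comp(m),.08,plane)[:3])
E
```

```text
tip [ 0.6335 -0.0915  0.126 ]
tile centre [ 0.6332 -0.094   0.006 ]
top1 ((568.8, 208.3), (80.2, 111.2), 89.0)
top9 ((566.8, 153.6), (77.0, 110.9), 88.55)
```

```bash
python3 -c "
from station import ctrl,telemetry
print(ctrl.hand_in()); o=telemetry.get_obs(); print(o['time_s'],o['ee_pos'],o['grip_width'])"
```

```text
the job is handed in; nothing more can be done
None
the job is handed in; nothing more can be done
```

I finished the task and handed it in at about 22 s, still holding the gauge over the tile. `hand_in` gives no verdict, so the results below are my own measurements.

- **Rail:** I pushed it with two fingers, first onto the far fence and then onto the tube fence. It measured within about 1 mm and 0.1° of flush.
- **Gauge in the tube:** I gripped the orange gauge at 40 N and slid it in until the collar stopped on the mouth. The stop was firm at 23 N, and the picture showed the collar tight on the mouth. I then drew it straight out.
- **Reading pose:** The tip measured (0.6335, -0.0915). The tile's middle came out at about (0.634, -0.093), so the tip is within about 3 mm sideways. It is about 0.12 m above the tile, level and still.
- **Bystanders:** By eye, in the last top and scene pictures, the yellow gauge and the other things had not moved.

**Disagreements:** The top camera reads 2–4 mm off the wrist camera in x, for both the tile and the rail. I trusted the wrist camera, whose views agreed within about 2 mm. The rail's last check was from the top camera only. Its shift there fits the push along the fence, so I took the rail as still seated.

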